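# Contact reading on a sample tin

### The arm

A 7-joint arm with a two-finger parallel gripper is mounted at the origin on the work surface. World frame = base frame: x ahead of the robot, y to its left, z up, the work surface at z = 0. Lengths are in m, angles in rad, forces in N, time in s.
With the tool pointing down it reaches from about 0.425 to 0.875 m from the base axis. Payload 4.7 kg.
Tool frame: the origin (TCP) lies at the very end of the fingers, on their centre line; the grasp point (between the pads) lies 19 mm behind it; z points along the fingers, y is the line along which they close (so a half turn about z gives the same grasp; the last joint's range is limited). The gripper opens to 87 mm and grips with 3 to 60 N. Pads are 19 mm wide; open, the fingers measure 117 mm over their backs; the gripper's body (75 mm by 190 mm) begins 51 mm behind the grasp point.
Start: joints at [-1.299, 0.321, -0.07, 1.45, 0.023, 1.371, -0.057], TCP at [0.166, 0.629, 0.223] pointing down, gripper open.
Joint ranges: [-2.86, 2.86], [-0.3, 2.09], [-1.38, 1.24], [0.06, 2.45], [-1.56, 4.7], [0.09, 2.05], [-2.69, 2.69]. Speed limits (rad/s): [2.57, 2.57, 3.14, 3.14, 3.14, 3.14, 3.14].

### API

Orientations are given as a rotation vector (axis times angle).
In Python, from bench import ctrl, get_image, job gives the robot as it stands.
- The arm moves only by the shell command python3 -m crank 'ROWS' [FORCE]. ROWS is JSON, a list that holds one entry, the list of rows, each a list of 5 numbers: the shift along the tool's x, y, z in mm, then the turn about the tool's z in rad, then the closure, from -1 (fully open) to 1 (shut), so that 0 is half open. A call has 1 to 10 rows; each row shifts and turns the commanded pose from where the row before left it, along the tool's axes as they then stand; what a row does not reach is not made up. A row lasts 1/12 s, in which the tool goes at most 41.7 mm and 7.16 degrees, less where a joint would pass 70% of its speed; a pose out of reach is approached as far as the arm can. A call with a gripper value outside its range is refused whole. The fingers move at their own pace and stop on an object; FORCE is the grip in N (left out, the last holds). Time passes only in rows, so rows that do not move let the fingers close. It gives the time, the measured TCP pose, the force, the opening and the grip force at its end, in the units of the state.
- ctrl.get_state(): the state, without advancing time (a new reading comes with each control period).
- get_image(name): name is "scene" or "top" or "wrist"; returns a dict with "pixels" (480x640x3 uint8, red, green, blue), "fx", "fy", "cx", "cy" (pixels), "T" (4x4, takes a point from camera to world coordinates); the wrist camera has in their place "T_tool_cam" (4x4, takes a point from camera to tool coordinates, whose origin is the TCP and whose axes are the flange's). Camera axes: x right, y down, z forward; pixel columns grow to the right and rows downward; lengths in m; the calibration is good to about 2 mm. A picture is of the moment at which its call begins: read the wrist's pose just before it. There is no depth.
- job.close_job(): hands the job in; it is judged then, once.
The state is a dict: "time": time; "joint_positions": joint angles; "qd": joint speeds; "joint_torque": joint torques, N m; "position": TCP position; "tool_rot": TCP orientation; "ft_force": force on the tool from outside, world axes, zero at the start; "torque": the same for the moment, N m; "grip_width": opening from 0.0 (shut) to 1.0 (fully open); "grip_force": force on a finger pad.
Only numpy, scipy, OpenCV 4.12 (cv2) and the standard library are available. Lean on these libraries where they do the work, as an engineer would, in place of code of your own. Each camera call takes 0.05 s, during which the arm holds its last target. There are 200 camera calls.

### The job

Push the flat round sample tin with the red dot on its lid across the bench, never lifting or tipping it, until it stands wholly inside the yellow ring; only then draw the white probe out of its slanted blue holder. Hold the probe upright with its sprung copper tip gently on the red dot, pressed in about half of its travel, and finish like that: the program ends with the gripper still holding the probe on the dot, the tin still inside the ring. Never press the probe hard on the tin, and leave the other things on the bench where they are.

Things in the scene. Friction and masses are not known exactly. Their poses are not given: they have to be found in the camera images.
- tin: flat round closed metal sample tin standing on the bench, 90 mm across at its lower 34 mm, lid 88 mm across, 45 mm high in all, 0.17 to 0.35 kg, sliding freely. Origin: centre of its underside; z up; x points to the red dot. Too wide to grasp: push its side with the fingers
- tin_spot (a point): centre of the red dot (14 mm across) on the top face of the tin's lid, 22 mm off the tin's axis, 45 mm above the bench; it goes with the tin
- ring_centre (a point): centre, at bench level, of the grey round patch with a yellow rim painted on the bench: inside of the yellow rim 116 mm across, so the tin is wholly inside when the centres are less than 13 mm apart; flat, nothing to bump into
- probe: white hand probe, 132 mm long, 0.1 kg, starting in the holder. Origin: end of the tip when not pressed; z runs from tip to handle. Along z: copper tip 8 mm thick to 13 mm, steel barrel to 18 mm thick up to 60 mm, blue collar 32 mm across to 66 mm, white square handle to 128 mm (28 mm along x, 24 mm along y: grip across y), blue button. At the start the handle end leans 0.3 rad towards the robot
- probe_grip (a point): middle of the probe's handle on its axis, 100 mm from the origin: the place to grip; axes as probe
- probe_point (a point): the very end of the sprung copper tip (moves with it)
- probe_tip (a joint): how far the sprung copper tip is pressed into the probe: 0 out, 0.012 m fully in; pushing it takes 0.75 N at first, 2.25 N half-way (0.006 m), 3.75 N fully in
- holder: fixed holder: grey foot 110 x 80 x 8 mm, blue socket block 50 x 50 x 38 mm leaning 0.3 rad towards -x. The probe's barrel sits loosely in its 20 mm socket, the collar on the block's upper face, about 75 mm above the bench; draw the probe out along its own axis by 60 mm or more. Origin: centre of the foot's underside; x points away from the robot, within 0.4 rad
- cup: bystander, to be left alone: small open blue plastic measuring cup, 52 mm across, 45 mm high; origin: centre of its underside
- spare_tin: bystander, to be left alone: smaller plain metal tin without a dot, 66 mm across, 40 mm high; origin: centre of its underside
- carton: bystander, to be left alone: small white and green carton, 45 x 75 x 30 mm; origin: centre of its underside
- marker: bystander, to be left alone: blue marker pen with grey end lying on the bench, 135 mm long, 14 mm thick; origin: centre of its underside
- jar: bystander, to be left alone: amber jar with red cap, 60 mm across, 85 mm high; origin: centre of its underside
- mug: bystander, to be left alone: white enamel mug, 90 mm across, 95 mm high; origin: centre of its underside
Things that resemble listed ones, but are neither listed nor needed, are in the scene too. Leave any green, purple or turquoise look-alike of the probe alone.

How it is judged:
By the outcome, as a careful person would: the job done as asked, in the order asked, and still so for the second after the job is handed in, while the arm keeps its last pose, push and grip.
It also fails if it takes over 53 s, if anything falls off the work surface, if the arm or the gripper's body presses on something with over 40 N, if the wrist force passes 120 N, or if a joint passes its speed limit or range.

## Working session

There is one attempt and no reset: what is moved stays moved. The work goes in short steps, Python scripts to look and compute and a shell command to move; the robot and the scene stay as the last step left them, time stands still between calls to the robot, and variables do not carry over. Pictures are saved under pics/ and viewed, at most 10 in all, crops included, and the job is handed in when it is done.

```bash
ls; mkdir -p pics
python3 - <<'E'
from bench import ctrl,get_image
import cv2,numpy as np
s=ctrl.get_state();print(s)
for n in("scene","top"):
    g=get_image(n);cv2.imwrite(f"pics/{n}0.png",g["pixels"][:,:,::-1]);np.savez(f"pics/{n}0.npz",**g)
    print(n,g["fx"],g["fy"],g["cx"],g["cy"],np.round(g["T"],4).tolist())
E
```

```text
pics
{'time': 0.0, 'joint_positions': array([-1.29889576,  0.32182463, -0.07009582,  1.45170856,  0.02259557,
        1.37081191, -0.05688951]), 'qd': array([ 1.05796375e-04,  2.43154594e-04,  1.46437661e-03,  2.13051857e-03,
       -1.12961919e-03, -5.69617710e-04,  5.13831046e-05]), 'joint_torque': array([-4.48854435e-04, -4.91285455e+01, -4.04097615e-01, -3.12529778e+01,
       -6.39441842e-02,  4.39861254e-02,  1.96945653e-04]), 'position': array([0.16561439, 0.62795128, 0.22144371]), 'tool_rot': array([-4.03730845e-01, -3.11537994e+00,  3.07659418e-03]), 'ft_force': array([ 0.41166095, -0.67398146,  0.25453342]), 'torque': array([-0.02907321,  0.01152323, -0.03521486]), 'grip_force': 0.0, 'grip_width': 1.0014874193601604}
scene 520.9989475143442 520.9989475143442 319.8941340631246 242.37448295888183 [[0.6673, 0.5123, -0.5406, 1.1298], [0.7447, -0.4475, 0.4952, -0.4322], [0.0118, -0.733, -0.6801, 0.8848], [0.0, 0.0, 0.0, 1.0]]
top 445.28282603338846 445.28282603338846 315.27275580082807 237.16152488142663 [[-0.0192, -0.9831, 0.1822, 0.2871], [-0.9996, 0.0225, 0.0162, 0.12], [-0.02, -0.1818, -0.9831, 1.2583], [0.0, 0.0, 0.0, 1.0]]
```

View pics/scene0.png

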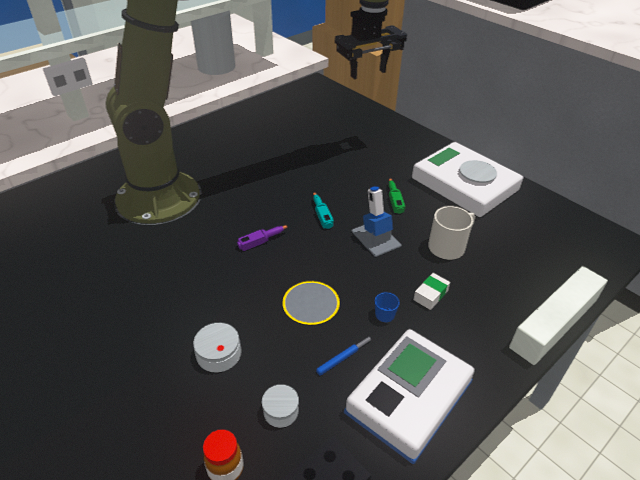

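View pics/top0.png

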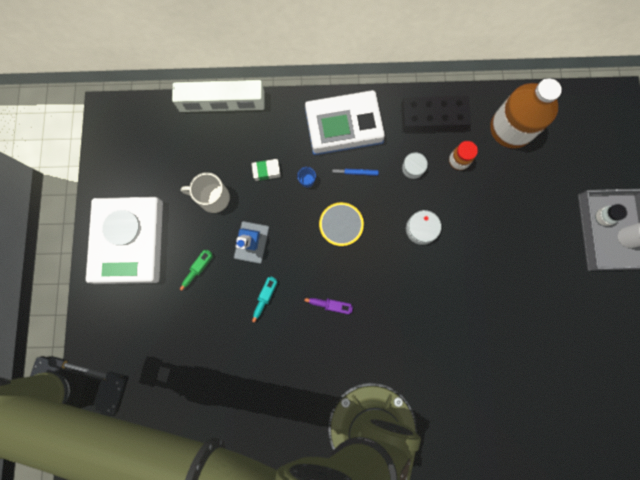

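The scene view shows the tin with its red dot at (221,348), the ring at (311,302), the holder with the probe at (377,215), and the marker and cup to the right of the ring. The top view shows the tin at (424,227), the ring at (341,224) and the holder at (250,242).

```bash
cat > h.py <<'E'
import numpy as np,cv2
from scipy.spatial.transform import Rotation as R
def load(n): return dict(np.load(f"pics/{n}.npz"))
def ray(g,u,v,T=None):
    T=g["T"] if T is None else T
    d=T[:3,:3]@np.array([(u-g["cx"])/g["fx"],(v-g["cy"])/g["fy"],1.]);return T[:3,3],d/np.linalg.norm(d)
def onz(g,u,v,z,T=None):
    o,d=ray(g,u,v,T);return o+d*(z-o[2])/d[2]
def tri(rs):
    A=sum(np.eye(3)-np.outer(d,d) for o,d in rs);b=sum((np.eye(3)-np.outer(d,d))@o for o,d in rs);p=np.linalg.solve(A,b)
    return p,[np.linalg.norm(np.cross(p-o,d)) for o,d in rs]
def proj(g,p,T=None):
    T=g["T"] if T is None else T
    c=np.linalg.inv(T)@np.r_[p,1];return np.array([g["fx"]*c[0]/c[2]+g["cx"],g["fy"]*c[1]/c[2]+g["cy"]])
def blob(m,near,r):
    yy,xx=np.nonzero(m);k=np.hypot(xx-near[0],yy-near[1])<r;return xx[k],yy[k]
def red(g):
    p=g["pixels"].astype(int);return (p[...,0]>110)&(p[...,1]<90)&(p[...,2]<90)
def yellow(g):
    p=g["pixels"].astype(int);return (p[...,0]>120)&(p[...,1]>100)&(p[...,2]<90)
E
python3 - <<'E'
from h import *
P={"scene0":((221,348),(311,302)),"top0":((426,218),(341,224))}
rs=[]
for n,(d,r) in P.items():
    g=load(n);x,y=blob(red(g),d,12);print(n,"dot",len(x),onz(g,x.mean(),y.mean(),.045).round(4))
    rs.append(ray(g,x.mean(),y.mean()))
    x,y=blob(yellow(g),r,45);q=np.array([onz(g,a,b,0)[:2] for a,b in zip(x,y)],np.float32)
    c,rad=cv2.minEnclosingCircle(q);print(" ring",q.mean(0),c,rad)
    gr=g["pixels"].astype(int);m=(gr.min(2)>95)&(np.ptp(gr,axis=2)<40)
    c0=(217,342) if n[0]=='s' else (424,226)
    x,y=blob(m|red(g),c0,27);q=np.array([onz(g,a,b,.045)[:2] for a,b in zip(x,y)],np.float32)
    print(" lid",q.mean(0),cv2.minEnclosingCircle(q))
print(tri(rs))
a=load("scene0")["pixels"][170:270,330:430];b=load("top0")["pixels"][205:275,215:285]
im=np.hstack([cv2.resize(a,(400,400),interpolation=2),cv2.resize(b,(400,400),interpolation=2)]);cv2.imwrite("pics/hold.png",im[:,:,::-1])
E
```

```text
scene0 dot 31 [ 0.5587 -0.1672  0.045 ]
 ring [0.5604408  0.06541674] (0.5571843981742859, 0.0674218237400055) 0.06399945914745331
 lid [ 0.54998285 -0.16849338] ((0.5491122603416443, -0.16756311058998108), 0.05687791481614113)
top0 dot 7 [ 0.5591 -0.168   0.045 ]
 ring [0.55518264 0.06587636] (0.5584585070610046, 0.06612567603588104) 0.06560797989368439
 lid [ 0.5341945  -0.15942512] ((0.5345349311828613, -0.15884797275066376), 0.05090046301484108)
(array([ 0.55904161, -0.16762735,  0.04570444]), [np.float64(0.00021064952498785685), np.float64(0.00021064952498774003)])
```

View pics/hold.png

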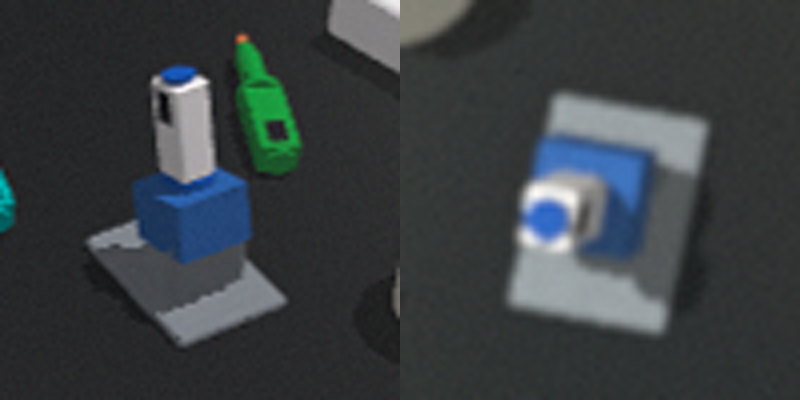

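The crops show the foot corners in the top part at (553,92), (709,120), (665,333) and (508,305), and the button at (547,218) in the top part and (180,73) in the scene part. The handle leans to the robot.

Run:
```python
from h import *
from scipy.optimize import minimize_scalar
dot=np.array([.559,-.1676]);G={n:load(n) for n in("scene0","top0")}
t=np.linspace(0,2*np.pi,60);M={}
for n,c in(("scene0",(218,347)),("top0",(424,227))):
    p=G[n]["pixels"].astype(int);m=(p.max(2)>70);x,y=blob(m,c,32);k=np.zeros(m.shape,np.uint8);k[y,x]=1;k=cv2.morphologyEx(k,2,np.ones((3,3)))
    M[n]=k
def iou(th,pr=0):
    c=dot-.022*np.array([np.cos(th),np.sin(th)]);s=[]
    for n,k in M.items():
        P=[proj(G[n],[c[0]+r*np.cos(a),c[1]+r*np.sin(a),z]) for r,z in((.045,.0),(.045,.034),(.044,.045)) for a in t]
        h=cv2.convexHull(np.array(P,np.float32)).astype(int);q=np.zeros_like(k);cv2.fillConvexPoly(q,h,1);s.append((q&k).sum()/(q|k).sum())
    return (c,s) if pr else sum(s)
ths=np.linspace(-np.pi,np.pi,121);v=[iou(a) for a in ths];b=ths[np.argmax(v)];print("tin th",b,iou(b,1))
tp=lambda u,v:(215+(u-400)/5.714-.4,205+v/5.714-.4); sp=lambda u,v:(330+u/4-.4,170+v/4-.4)
F=np.array([onz(G["top0"],*tp(*q),.008)[:2] for q in((553,92),(709,120),(665,333),(508,305))])
Sc=np.array([onz(G["scene0"],*sp(*q),.008)[:2] for q in((286,300),(183,347),(88,242))]);print("foot scene",Sc.round(4).tolist())
print("foot",F.round(4).tolist(),F.mean(0),np.linalg.norm(np.diff(F,axis=0),axis=1))
for e in(F[0]-F[3],F[1]-F[2]):print("yaw",np.arctan2(e[1],e[0]))
print("button",tri([ray(G["top0"],*tp(547,218)),ray(G["scene0"],*sp(180,73))]))
# other things
for nm,q,z in(("cup",(307,176),.03),("marker l",(335,171),.007),("marker r",(378,173),.007),("spare",(415,160),.04),("purple",(307,299),.01),("purple2",(350,308),.01),("teal",(272,281),.01),("carton",(266,170),.03),("mug",(209,185),.095)):print(nm,onz(G["top0"],*q,z).round(3))
s=R.from_rotvec([-4.03730845e-01,-3.11537994,.003077]).as_matrix();print(s.round(3))
```

```text
tin th -0.20943951023931984 (array([ 0.53748075, -0.16302594]), [np.float64(0.9651567944250871), np.float64(0.9393939393939394)])
foot scene [[0.5709, 0.3518], [0.5577, 0.2738], [0.4518, 0.2975]]
foot [[0.572, 0.3529], [0.5557, 0.274], [0.4483, 0.2959], [0.464, 0.3742]] [0.50999333 0.32425461] [0.08060933 0.10963063 0.07988716]
yaw -0.19430733613110582
yaw -0.20086755263895384
button (array([0.48420072, 0.33048731, 0.14338518]), [np.float64(0.0008914954169722851), np.float64(0.0008914954169722462)])
cup [0.694 0.161 0.03 ]
marker l [0.715 0.079 0.007]
marker r [ 0.706 -0.047  0.007]
spare [ 0.731 -0.15   0.04 ]
purple [0.344 0.167 0.01 ]
purple2 [0.317 0.048 0.01 ]
teal [0.396 0.264 0.01 ]
carton [0.716 0.279 0.03 ]
mug [0.654 0.427 0.095]
[[-0.967  0.255 -0.   ]
 [ 0.255  0.967 -0.002]
 [-0.    -0.002 -1.   ]]
```

```bash
python3 -m crank '[[[-30,-20.4,0,0,-1],[-30,-20.4,0,0,-1],[-30,-20.4,0,0,-1],[-30,-20.4,0,0,-1],[-30,-20.4,0,0,-1],[-30,-20.4,0,0,-1]]]'; python3 -m crank '[[[-30,-20.4,0,0,-1],[-30,-20.4,0,0,-1],[-30,-20.4,0,0,-1],[-30,-20.4,0,0,-1],[-30,-20.4,0,0,-1],[-30,-20.4,0,0,-1]]]'
```

```text
time: 0.6
position: [0.3094, 0.4625, 0.2222]
tool_rot: [-0.404, -3.115, 0.001]
ft_force: [0.5, 0.3, -0.1]
grip_width: 1.001
grip_force: 0.0
time: 1.1
position: [0.4521, 0.2984, 0.2223]
tool_rot: [-0.404, -3.115, 0.0]
ft_force: [1.2, 0.6, 0.3]
grip_width: 1.003
grip_force: 0.0
```

```bash
python3 -m crank '[[[-13.5,-31.2,0,0,-0.5],[-13.5,-31.2,0,0,-0.5],[-13.5,-31.2,0,0,-0.5],[-13.5,-31.2,0,0,-0.5],[-13.5,-31.2,0,0,-0.5],[-13.5,-31.2,0,0,-0.5],[-13.5,-31.2,0,0,-0.5],[-13.5,-31.2,0,0,-0.5]]]'; python3 -m crank '[[[-13.5,-31.2,0,0,-0.15],[-13.5,-31.2,0,0,-0.15],[-13.5,-31.2,0,0,-0.15],[-13.5,-31.2,0,0,-0.15],[-13.5,-31.2,0,0,-0.15],[-13.5,-31.2,0,0,-0.15],[-13.5,-31.2,0,0,-0.15],[-13.5,-31.2,0,0,-0.15]]]'; python3 -m crank '[[[0,0,0,0.117,-0.15],[0,0,0,0.117,-0.15],[0,0,0,0.117,-0.15],[0,0,0,0.117,-0.15],[0,0,0,0.117,-0.15],[0,0,0,0.117,-0.15],[0,0,0,0.117,-0.15],[0,0,0,0.117,-0.15],[0,0,0,0.117,-0.15],[0,0,0,0.117,-0.15]]]';python3 -m crank '[[[0,0,0,0.115,-0.15],[0,0,0,0.115,-0.15],[0,0,0,0,-0.15]]]'
python3 - <<'E'
from bench import ctrl
from h import *
s=ctrl.get_state();m=R.from_rotvec(s["tool_rot"]).as_matrix();print(m.round(3),s["joint_positions"].round(2))
d=np.array([.5375,-.163,0])-s["position"];print("tin in tool mm",(m.T@d*1000).round(1),s["grip_width"])
d=np.array([.5575,.0665,0])-s["position"];print("ring in tool mm",(m.T@d*1000).round(1))
E
```

```text
time: 1.77
position: [0.4919, 0.0294, 0.2224]
tool_rot: [-0.404, -3.115, -0.0]
ft_force: [0.4, -0.5, 0.3]
grip_width: 0.752
grip_force: 0.0
time: 2.43
position: [0.5329, -0.2391, 0.2223]
tool_rot: [-0.403, -3.115, -0.001]
ft_force: [0.8, 0.6, -0.6]
grip_width: 0.577
grip_force: 0.0
time: 3.27
position: [0.5328, -0.2375, 0.2221]
tool_rot: [-2.063, -2.368, 0.0]
ft_force: [-0.0, -0.3, 0.2]
grip_width: 0.577
grip_force: 0.0
time: 3.52
position: [0.5328, -0.2375, 0.2221]
tool_rot: [-2.318, -2.119, 0.001]
ft_force: [-0.2, 0.4, 0.3]
grip_width: 0.577
grip_force: 0.0
[[ 0.09   0.996 -0.001]
 [ 0.996 -0.09   0.   ]
 [ 0.    -0.001 -1.   ]] [-0.41  0.24  0.92  1.65 -0.2   1.35  0.45]
tin in tool mm [ 74.6  -1.9 222.1] 0.5772286475412062
ring in tool mm [305.   -2.5 222.1]
```

```bash
python3 -m crank '[[[0,-2.2,35,0,-0.15],[0,0,35,0,-0.15],[0,0,35,0,-0.15],[0,0,35,0,-0.15],[0,0,35,0,-0.15],[0,0,20,0,-0.15],[0,0,15,0,-0.15],[0,0,0,0,-0.15]]]' 20; python3 -m crank '[[[8,0,0,0,-0.15],[8,0,0,0,-0.15],[5,0,0,0,-0.15],[5,0,0,0,-0.15],[5,0,0,0,-0.15],[5,0,0,0,-0.15],[8,0,0,0,-0.15],[8,0,0,0,-0.15],[8,0,0,0,-0.15],[8,0,0,0,-0.15]]]'
python3 - <<'E'
from bench import ctrl,get_image
from h import *
g=get_image("scene");np.savez("pics/scene1.npz",**g);cv2.imwrite("pics/scene1.png",g["pixels"][150:460,100:520,::-1])
g=get_image("top");x,y=blob(red(g),(420,219),20);print(onz(g,x.mean(),y.mean(),.045))
E
```

```text
time: 4.18
position: [0.5285, -0.2365, 0.0094]
tool_rot: [-2.31, -2.122, 0.005]
ft_force: [0.1, 0.4, 0.3]
grip_width: 0.576
grip_force: 0.0
time: 5.02
position: [0.5371, -0.1697, 0.013]
tool_rot: [2.316, 2.122, 0.0]
ft_force: [-0.9, -4.6, 4.3]
grip_width: 0.575
grip_force: 2.9
[ 0.56155368 -0.12457275  0.045     ]
```

View pics/scene1.png

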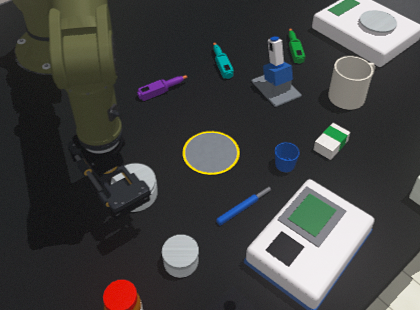

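The crop shows the fingers cradling the tin at (130,185) and the ring ahead at (212,152), with the path clear.

```bash
python3 -m crank '[[[10,0,0,0,-0.15],[12,0,0,0,-0.15],[12,0,0,0,-0.15],[12,0,0,0,-0.15],[12,0,0,0,-0.15],[12,0,0,0,-0.15],[12,0,0,0,-0.15],[12,0,0,0,-0.15],[12,-1,0,0,-0.15]]]'; python3 -m crank '[[[12,0,0,0,-0.15],[12,0,0,0,-0.15],[12,0,0,0,-0.15],[10,0,0,0,-0.15],[8,0,0,0,-0.15],[6,0,0,0,-0.15],[4,0,0,0,-0.15],[3,0,0,0,-0.15],[0,0,0,0,-0.15],[0,0,0,0,-0.15]]]'
python3 - <<'E'
from bench import ctrl,get_image
from h import *
s=ctrl.get_state();m=R.from_rotvec(s["tool_rot"]).as_matrix()
print(s["position"],s["joint_positions"].round(2))
for n in("scene","top"):
    g=get_image(n);np.savez(f"pics/{n}2.npz",**g)
    x,y=blob(red(g),proj(g,[.58,.05,.045]),30);print(n,len(x),onz(g,x.mean(),y.mean(),.045) if len(x) else 0)
print((m.T@(np.array([.5575,.0665,0])-s["position"])*1000).round(1))
cv2.imwrite("pics/p2.png",np.hstack([cv2.resize(load("scene2")["pixels"][240:360,250:390],None,fx=2.8,fy=2.8),cv2.resize(load("top2")["pixels"][165:285,280:420],None,fx=2.8,fy=2.8)])[:,:,::-1])
E
```

```text
time: 5.87
position: [0.5449, -0.0624, 0.0124]
tool_rot: [-2.315, -2.123, -0.0]
ft_force: [0.1, -2.1, -0.5]
grip_width: 0.576
grip_force: 1.1
time: 6.7
position: [0.5509, 0.0029, 0.0126]
tool_rot: [-2.316, -2.122, -0.001]
ft_force: [0.8, -0.6, 0.7]
grip_width: 0.577
grip_force: 0.0
[0.55090107 0.00287771 0.01264199] [-0.72  0.4   0.78  1.94 -0.35  0.94  0.14]
scene 1 [0.55150707 0.05614787 0.045     ]
top 5 [0.57507971 0.04623148 0.045     ]
[63.9  1.  12.7]
```

View pics/p2.png

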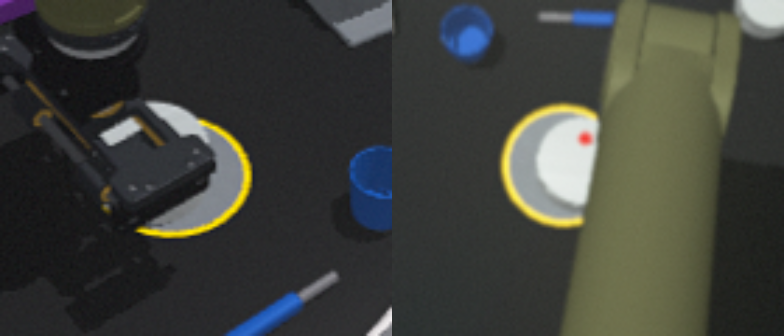

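The left crop shows the gripper over the tin with the ring's right part still free. The right crop shows the lid (left edge at 537,165) inside the ring but offset right, so about 16 mm of pushing remains.

```bash
python3 -m crank '[[[5,0.5,0,0,-0.15],[4,0.5,0,0,-0.15],[4,0,0,0,-0.15],[2,0,0,0,-0.15],[1,0,0,0,-0.15],[0,0,0,0,-0.15],[-10,0,0,0,-0.15],[-20,0,0,0,-0.15],[-20,0,-20,0,-0.4]]]'; python3 -m crank '[[[0,0,-40,0,-1],[0,0,-40,0,-1],[0,0,-40,0,-1],[0,0,-40,0,-1],[-20,0,-30,0,-1],[-40,0,0,0,-1],[-40,0,0,0,-1],[0,0,0,0,-1]]]'
python3 - <<'E'
from bench import ctrl,get_image
from h import *
s=ctrl.get_state();print(s["position"],s["joint_positions"].round(2))
D=[]
for n in("scene","top"):
    g=get_image(n);np.savez(f"pics/{n}3.npz",**g)
    x,y=blob(red(g),proj(g,[.58,.06,.045]),30);print(n,len(x),onz(g,x.mean(),y.mean(),.045) if len(x) else 0)
cv2.imwrite("pics/p3.png",np.hstack([cv2.resize(load("scene3")["pixels"][240:360,250:390],None,fx=2.8,fy=2.8),cv2.resize(load("top3")["pixels"][165:285,280:420],None,fx=2.8,fy=2.8)])[:,:,::-1])
E
```

```text
time: 7.55
position: [0.5458, -0.0307, 0.0297]
tool_rot: [-2.31, -2.123, 0.007]
ft_force: [-0.1, 0.6, 0.2]
grip_width: 0.601
grip_force: 0.0
time: 8.22
position: [0.5381, -0.1411, 0.224]
tool_rot: [2.325, 2.106, -0.001]
ft_force: [-0.3, -0.5, 0.1]
grip_width: 0.993
grip_force: 0.0
[ 0.53805227 -0.14110064  0.22399186] [-0.66  0.16  0.97  1.72 -0.13  1.33  0.23]
scene 19 [0.57725537 0.06192425 0.045     ]
top 4 [0.57816689 0.06121553 0.045     ]
```

View pics/p3.png

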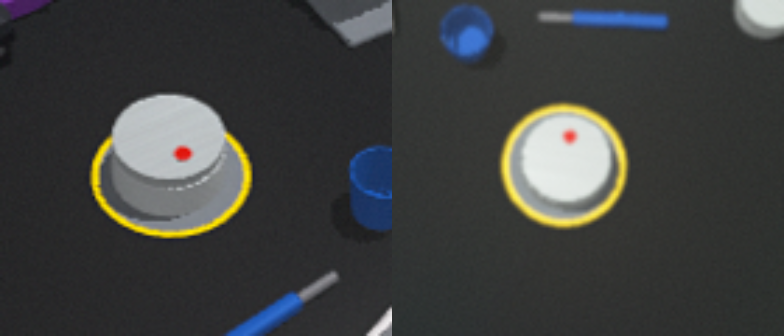

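The tin stands well inside the ring: in the right crop the lid is centred at (566,158) against the ring at (564,165) with parallax. Next, over the holder.

```bash
python3 -m crank '[[[33.1,-6.2,0,0,-1],[33.1,-6.2,0,0,-1],[33.1,-6.2,0,0,-1],[33.1,-6.2,0,0,-1],[33.1,-6.2,0,0,-1],[33.1,-6.2,0,0,-1],[33.1,-6.2,0,0,-1]]]'; python3 -m crank '[[[33.1,-6.2,0,0,-1],[33.1,-6.2,0,0,-1],[33.1,-6.2,0,0,-1],[33.1,-6.2,0,0,-1],[33.1,-6.2,0,0,-1],[33.1,-6.2,0,0,-1],[33.1,-6.2,0,0,-1]]]'; python3 -m crank '[[[0,0,0,-0.121,-1],[0,0,0,-0.121,-1],[0,0,0,-0.121,-1],[0,0,0,-0.121,-1],[0,0,0,-0.121,-1],[0,0,0,-0.121,-1],[0,0,0,-0.121,-1],[0,0,0,-0.121,-1],[0,0,0,-0.121,-1],[0,0,0,-0.121,-1]]]'; python3 -m crank '[[[0,0,0,-0.121,-1],[0,0,0,-0.121,-1],[0,0,0,0,-1]]]'
cat > tin.py <<'E'
from h import *
from scipy.optimize import minimize
def tinfit(ns,c0,z0=0.):
    t=np.linspace(0,2*np.pi,60);M={}
    for n in ns:
        g=load(n);p=g["pixels"].astype(int);hw=np.zeros(p.shape[:2],np.uint8)
        m=((p.min(2)>150)|red(g));x,y=blob(m,proj(g,[*c0,.045]),26);hw[y,x]=1;M[n]=(g,cv2.morphologyEx(hw,3,np.ones((3,3))))
    for n,(g,k) in M.items():
        yy,xx=np.nonzero(k);q=np.array([onz(g,a,b,.045)[:2] for a,b in zip(xx,yy)],np.float32);print(n,"lid",q.mean(0),cv2.minEnclosingCircle(q))
E
python3 - <<'E'
from bench import ctrl,get_image
from tin import *
tinfit(["scene3","top3"],(.556,.066))
s=ctrl.get_state();g=get_image("wrist");np.savez("pics/w4.npz",**g,pos=s["position"],rv=s["tool_rot"]);cv2.imwrite("pics/w4.png",g["pixels"][:,:,::-1])
m=R.from_rotvec(s["tool_rot"]).as_matrix();print(m.round(3),s["position"],s["joint_positions"].round(2))
T=np.eye(4);T[:3,:3]=m;T[:3,3]=s["position"];T=T@g["T_tool_cam"]
ax=np.array([-.2896,.0587,.9553]);b=np.array([.4842,.3305,.1434])
for k in(0,.004,.066,.072):print(k,proj(g,b-k*ax,T).round(1))
print("grip in tool",m.T@(b-.032*ax-s["position"])*1000)
E
```

```text
time: 8.9
position: [0.5159, 0.107, 0.2223]
tool_rot: [-2.312, -2.125, -0.001]
ft_force: [0.4, 0.6, 0.5]
grip_width: 1.0
grip_force: 0.0
time: 9.48
position: [0.492, 0.3414, 0.222]
tool_rot: [-2.312, -2.125, 0.001]
ft_force: [0.8, -0.3, -0.3]
grip_width: 1.004
grip_force: 0.0
time: 10.32
position: [0.4924, 0.3397, 0.2219]
tool_rot: [-0.684, -3.064, 0.0]
ft_force: [0.2, 0.4, -0.2]
grip_width: 0.999
grip_force: 0.0
time: 10.57
position: [0.4925, 0.3395, 0.2219]
tool_rot: [-0.314, -3.124, -0.0]
ft_force: [0.1, 0.8, -0.3]
grip_width: 1.0
grip_force: 0.0
scene3 lid [0.5591297  0.06498738] ((0.5606112480163574, 0.06218678504228592), 0.04848415404558182)
top3 lid [0.5536546  0.07138241] ((0.5492681860923767, 0.06770368665456772), 0.05385608971118927)
[[-0.98   0.199 -0.002]
 [ 0.199  0.98   0.   ]
 [ 0.002 -0.    -1.   ]] [0.4925331  0.33948866 0.22192288] [-1.03  0.22  0.45  1.6  -0.1   1.34  0.8 ]
0 [307.5 239.7]
0.004 [307.7 240. ]
0.066 [310.6 242.9]
0.072 [310.8 243.1]
grip in tool [ -3.2629031  -10.44694711 109.08872396]
```

View pics/w4.png

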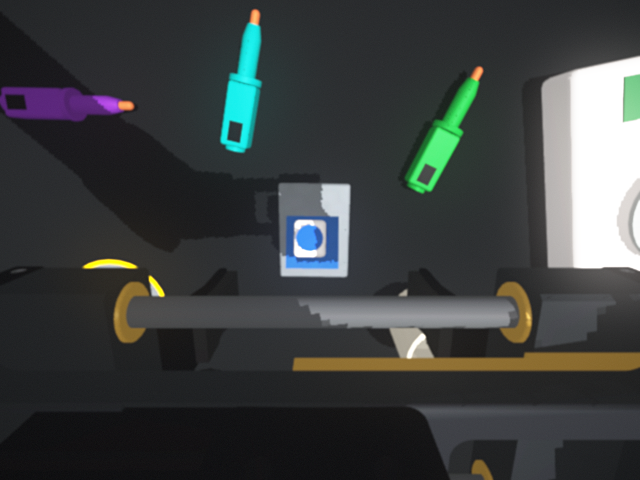

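The wrist view shows the button at (309,238), where the prediction says (307.5,239.7), and the foot square to the image. The grasp point is confirmed.

```bash
python3 -m crank '[[[-3.3,-10.4,0,0,-1],[0,0,30,0,-1],[0,0,30,0,-1],[0,0,30,0,-1],[0,0,25,0,-1],[0,0,13,0,-1],[0,0,0,0,-1]]]'; python3 -m crank '[[[0,0,0,0,0.2],[0,0,0,0,0.4],[0,0,0,0,0.6],[0,0,0,0,0.8],[0,0,0,0,0.8],[0,0,0,0,0.8]]]' 25; python3 -m crank '[[[0,0,0,0,1],[0,0,0,0,1],[0,0,0,0,1]]]'
```

```text
time: 11.2
position: [0.4929, 0.3256, 0.0913]
tool_rot: [-0.325, -3.12, 0.007]
ft_force: [-0.1, -0.4, 0.8]
grip_width: 0.999
grip_force: 0.0
time: 11.7
position: [0.4954, 0.3277, 0.0953]
tool_rot: [0.323, 3.124, 0.002]
ft_force: [-0.1, 0.1, -0.2]
grip_width: 0.629
grip_force: 0.0
time: 11.95
position: [0.495, 0.3274, 0.0946]
tool_rot: [0.323, 3.125, 0.0]
ft_force: [0.1, -0.0, 0.6]
grip_width: 0.403
grip_force: 0.0
```

```bash
python3 -m crank '[[[0,0,0,0,1],[0,0,0,0,1],[0,0,0,0,1],[0,0,0,0,1],[0,0,0,0,1],[0,0,0,0,1]]]'
```

```text
time: 12.45
position: [0.4951, 0.3279, 0.0946]
tool_rot: [0.322, 3.125, 0.001]
ft_force: [-0.2, 2.6, -2.0]
grip_width: 0.276
grip_force: 25.0
```

```bash
python3 -m crank '[[[1.2,0,-3.8,0,1],[1.8,0,-5.7,0,1],[1.8,0,-5.7,0,1],[1.8,0,-5.7,0,1],[1.8,0,-5.7,0,1],[1.8,0,-5.7,0,1],[1.8,0,-5.7,0,1],[1.8,0,-5.7,0,1],[1.2,0,-3.8,0,1],[0,0,0,0,1]]]'
python3 - <<'E'
from bench import ctrl,get_image
from h import *
s=ctrl.get_state();print(s["position"],s["ft_force"])
g=get_image("scene");np.savez("pics/scene5.npz",**g);cv2.imwrite("pics/p5.png",cv2.resize(g["pixels"][150:260,320:440],None,fx=5,fy=5,interpolation=2)[:,:,::-1])
E
```

```text
time: 13.28
position: [0.4802, 0.3304, 0.143]
tool_rot: [0.323, 3.125, 0.001]
ft_force: [1.0, 0.0, -1.3]
grip_width: 0.274
grip_force: 25.0
[0.48023323 0.33037642 0.1430461 ] [ 1.03676679  0.02643621 -1.32733632]
```

View pics/p5.png

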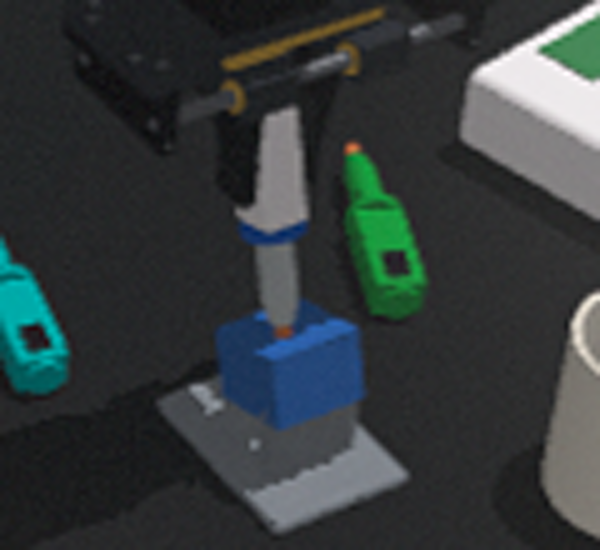

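The crop shows the probe drawn nearly clear, with the copper tip still just in the socket mouth at (283,332). I use the socket's far rim to turn the probe upright in the pads.

```bash
python3 -m crank '[[[-2,0,0,0,1],[-3,0,0,0,1],[-3,0,0,0,1],[-3,0,0,0,1],[-3,0,0,0,1],[-3,0,0,0,1]]]';  python3 -m crank '[[[-3,0,0,0,1],[-3,0,0,0,1],[-3,0,0,0,1],[-3,0,0,0,1],[-2,0,0,0,1],[0,0,0,0,1]]]'
python3 - <<'E'
from bench import ctrl,get_image
from h import *
s=ctrl.get_state();print(s["position"],s["ft_force"])
g=get_image("scene");np.savez("pics/scene6.npz",**g);cv2.imwrite("pics/p6.png",np.hstack([cv2.resize(g["pixels"][150:260,330:430],(400,440),interpolation=2),cv2.resize(get_image("top")["pixels"][205:275,225:290],(400,440),interpolation=2)])[:,:,::-1])
E
```

```text
time: 13.83
position: [0.4943, 0.3276, 0.1424]
tool_rot: [-0.32, -3.119, 0.001]
ft_force: [-9.1, -0.2, 8.2]
grip_width: 0.268
grip_force: 25.0
time: 14.33
position: [0.5096, 0.3243, 0.1433]
tool_rot: [-0.322, -3.122, -0.0]
ft_force: [-6.2, -1.9, 9.4]
grip_width: 0.276
grip_force: 25.0
[0.5095795  0.32432795 0.14326848] [-6.22333808 -1.90502894  9.39028973]
```

View pics/p6.png

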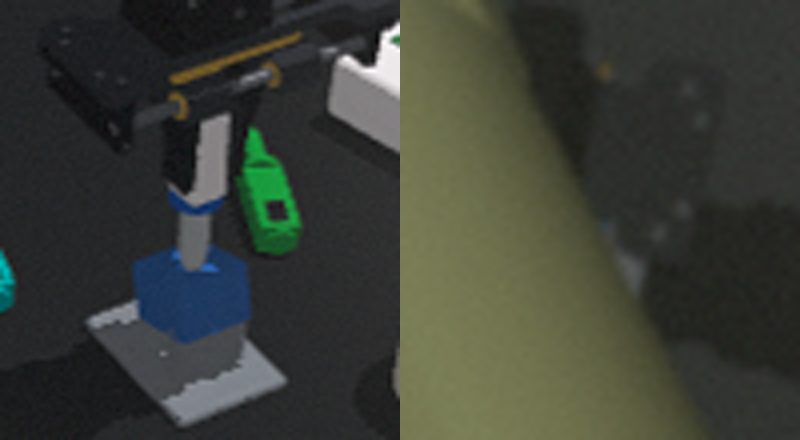

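The crop shows the probe about upright above the holder, still touching the rim. I lift it clear, carry it to above the dot and measure its tilt there.

```bash
python3 -m crank '[[[0,0,-10,0,1],[0,0,-15,0,1],[0,0,-20,0,1],[0,0,-20,0,1],[0,0,0,0,1]]]' 35; python3 -m crank '[[[-11.9,-24.4,0,0,1],[-11.9,-24.4,0,0,1],[-11.9,-24.4,0,0,1],[-11.9,-24.4,0,0,1],[-11.9,-24.4,0,0,1],[-11.9,-24.4,0,0,1],[-11.9,-24.4,0,0,1],[-11.9,-24.4,0,0,1],[-11.9,-24.4,0,0,1],[-11.9,-24.4,0,0,1]]]';  python3 -m crank '[[[0,0,0,0,1],[0,0,0,0,1]]]'
cat > tilt.py <<'E'
from h import *
from bench import ctrl,get_image
import sys
def main(n):
    s=ctrl.get_state();g=get_image("scene");np.savez(f"pics/{n}.npz",**g);m=R.from_rotvec(s["tool_rot"]).as_matrix();p=s["position"];print(p.round(4),s["ft_force"].round(1),s["grip_width"])
    # map: plane through TCP, spanned by tool x and tool z (1 px = 0.5 mm), x -60..60, z 0..110
    a=np.mgrid[0:220,0:240];Z=a[0]*.0005;X=(a[1]-120)*.0005
    W=p[:,None]+m[:,[0]]*X.ravel()+m[:,[2]]*Z.ravel()
    c=np.linalg.inv(g["T"])@np.vstack([W,np.ones(W.shape[1])]);u=(g["fx"]*c[0]/c[2]+g["cx"]).reshape(X.shape).astype(np.float32);v=(g["fy"]*c[1]/c[2]+g["cy"]).reshape(X.shape).astype(np.float32)
    I=cv2.remap(g["pixels"],u,v,cv2.INTER_LINEAR);cv2.imwrite(f"pics/{n}_r.png",cv2.resize(I,None,fx=2.5,fy=2.5)[:,:,::-1])
    i=I.astype(int);cop=(i[...,0]-i[...,2]>40)&(i[...,0]>90)&(i[...,1]<i[...,0]-25)
    y,x=np.nonzero(cop);print("copper",len(x),(x.mean()-120)/2 if len(x) else 0,(y.min()/2,y.max()/2) if len(y) else 0)
    for z in range(0,110,4):
        r=i[z*2];b=np.nonzero(r.max(1)>75)[0];b=b[abs(b-120)<80]
        if len(b):print(z,(b.min()-120)/2,(b.max()-120)/2,r[b[len(b)//2]])
main(sys.argv[1])
E
python3 tilt.py t7
```

```text
time: 14.85
position: [0.5137, 0.3249, 0.2119]
tool_rot: [0.323, 3.118, 0.008]
ft_force: [0.9, 0.3, -0.0]
grip_width: 0.27
grip_force: 35.0
time: 15.68
position: [0.5777, 0.0591, 0.2067]
tool_rot: [0.323, 3.125, -0.001]
ft_force: [0.8, 0.4, -0.8]
grip_width: 0.272
grip_force: 35.0
time: 15.85
position: [0.5778, 0.0579, 0.2068]
tool_rot: [0.33, 3.124, -0.002]
ft_force: [-0.0, 0.5, -1.6]
grip_width: 0.273
grip_force: 35.0
[0.5778 0.0579 0.2068] [-0.   0.5 -1.6] 0.27341807695150755
copper 417 -0.6079136690647502 (np.float64(68.0), np.float64(84.5))
0 -24.0 14.5 [134 130 133]
4 -22.0 14.0 [132 129 131]
8 -20.0 14.0 [134 131 132]
12 -16.5 14.0 [133 132 132]
16 -13.5 14.0 [134 132 132]
20 -14.0 14.0 [116 117 125]
24 -14.5 15.0 [ 38  60 104]
28 -15.0 18.0 [ 21  50 101]
32 -15.5 21.0 [ 46  66 101]
36 -15.5 24.0 [ 90  96 103]
40 -16.5 28.5 [101 103 105]
44 -15.5 37.0 [100 103 103]
48 -14.0 37.5 [ 99 100 104]
52 -12.5 21.0 [100 102 104]
56 -12.0 21.0 [ 99 100 102]
60 -10.5 21.0 [100 103 104]
64 -8.0 21.0 [101 103 104]
68 -39.5 20.5 [101 105 106]
72 -39.5 19.5 [102  98  98]
76 -39.5 16.5 [114  65  43]
80 -39.5 8.5 [178 184 186]
84 -39.5 8.0 [192 198 199]
88 -39.5 -6.0 [188 194 195]
92 -39.5 -1.0 [187 193 195]
96 -39.5 3.5 [188 194 196]
100 -39.5 8.5 [188 195 196]
104 -39.5 12.5 [191 197 197]
108 -39.5 17.0 [189 195 195]
```

```bash
python3 -m crank '[[[1.5,3.6,0,0,1],[0,0,15,0,1],[0,0,15,0,1],[0,0,15,0,1],[0,0,12,0,1],[0,0,7,0,1],[0,0,3,0,1],[0,0,0,0,1],[0,0,0,0,1],[0,0,0,0,1]]]'
python3 - <<'E'
from bench import ctrl,get_image
from h import *
g=get_image("scene");np.savez("pics/scene8.npz",**g);s=ctrl.get_state();p=s["position"];print(p,s["ft_force"])
q=proj(g,[p[0],p[1],p[2]-.081]).round(1);d=proj(g,[.5777,.0616,.045]).round(1);print(q,d)
x0,y0=q.astype(int)
cv2.imwrite("pics/p8.png",cv2.resize(g["pixels"][y0-70:y0+30,x0-60:x0+60],None,fx=6,fy=6,interpolation=2)[:,:,::-1]);print(x0-60,y0-70)
E
```

```text
time: 16.73
position: [0.5773, 0.0649, 0.1409]
tool_rot: [0.322, 3.124, 0.001]
ft_force: [-0.1, 0.7, -1.1]
grip_width: 0.277
grip_force: 35.0
[0.57725358 0.06485022 0.1409852 ] [-0.00709133  0.38652721 -1.24887521]
[316. 289.] [314.9 294.6]
256 219
```

View pics/p8.png

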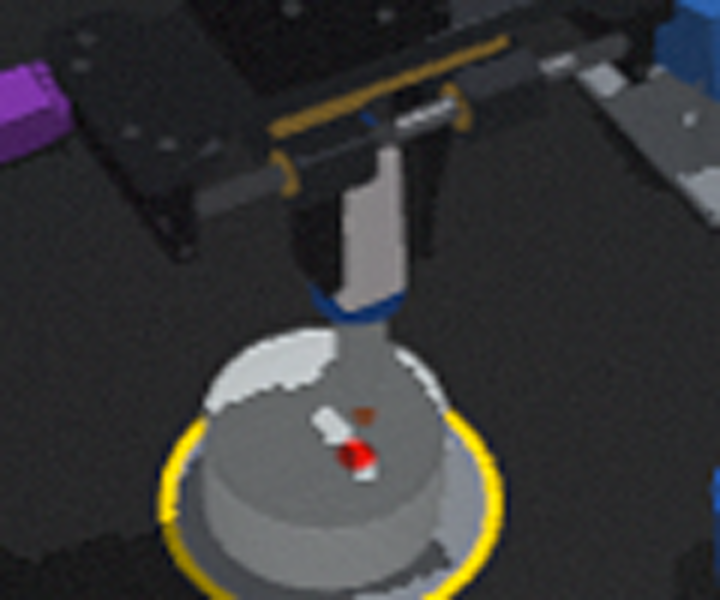

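The crop shows the upright probe with its tip end at (364,420), which is pixel (316.7,289) as predicted, about 15 mm above the dot at (355,456). The tin is inside the ring.

```bash
python3 -m crank '[[[-0.3,-3,0,0,1],[0,0,4,0,1],[0,0,4,0,1],[0,0,3,0,1],[0,0,0,0,1],[0,0,0,0,1],[0,0,0,0,1],[0,0,0,0,1]]]'; for i in 1 2 3 4 5 6; do python3 -m crank '[[[0,0,0,0,1],[0,0,0,0,1]]]' | grep -E 'pos|ft'; done;  python3 - <<'E'
from bench import get_image,ctrl
from h import *
p=ctrl.get_state()["position"];print(p)
g=get_image("scene");np.savez("pics/scene9.npz",**g);i=g["pixels"].astype(int)
for n,t in(("red",(i[...,0]>150)&(i[...,1]<60)&(i[...,2]<60)),("cop",(i[...,0]-i[...,2]>35)&(i[...,1]-i[...,2]>12)&(i[...,0]>90))):
    x,y=blob(t,(315,291),9);print(n,sorted(zip(y.tolist(),x.tolist())))
for z in(.058,.06,.062,.065,.07,.081,.083):print(z,proj(g,[p[0]+.0007,p[1],p[2]-z]).round(1))
print(onz(load("scene3"),*proj(g,[.5777,.0616,.045]),.045), proj(g,[.5777,.0616,.045]))
E
```

```text
time: 17.45
position: [0.5764, 0.0618, 0.1292]
tool_rot: [0.323, 3.125, 0.0]
ft_force: [-0.2, -0.5, -1.2]
grip_width: 0.272
grip_force: 35.0
position: [0.5764, 0.0618, 0.1292]
ft_force: [1.8, 0.0, -1.1]
position: [0.5763, 0.0618, 0.1291]
ft_force: [-0.6, -0.9, -1.3]
position: [0.5763, 0.0618, 0.1291]
ft_force: [0.0, -0.2, -1.1]
position: [0.5763, 0.0618, 0.1291]
ft_force: [0.3, -0.7, -0.9]
position: [0.5763, 0.0618, 0.129]
ft_force: [0.8, 0.5, -1.7]
position: [0.5763, 0.0618, 0.1291]
ft_force: [1.4, 0.2, -0.6]
[0.5762774  0.06177864 0.12906373]
red [(293, 316), (294, 315), (294, 316), (294, 317), (295, 315), (295, 316), (295, 317), (296, 315), (296, 316)]
cop [(291, 314), (291, 315), (291, 316), (292, 314), (292, 315), (292, 316), (293, 314), (293, 315), (293, 316), (294, 316)]
0.058 [314.8 286.1]
0.06 [314.8 286.8]
0.062 [314.8 287.4]
0.065 [314.8 288.4]
0.07 [314.8 290. ]
0.081 [314.8 293.4]
0.083 [314.8 294.1]
[0.5777 0.0616 0.045 ] [314.91876257 294.61415255]
```

```bash
for i in 1 2 3; do case $i in 1) python3 -m crank '[[[0,0,1.5,0,1],[0,0,1.5,0,1],[0,0,0,0,1],[0,0,0,0,1]]]' | grep -E 'pos|ft';; 2) python3 -m crank '[[[0,0,1,0,1],[0,0,1,0,1],[0,0,0,0,1],[0,0,0,0,1]]]' | grep -E 'pos|ft';; 3) python3 -m crank '[[[0,0,1,0,1],[0,0,1,0,1],[0,0,0,0,1],[0,0,0,0,1]]]' | grep -E 'pos|ft';; esac; for k in 1 2 3 4 5 6; do python3 -m crank '[[[0,0,0,0,1]]]' | grep -E 'ft'; done; done
```

```text
position: [0.5761, 0.0618, 0.1259]
ft_force: [1.1, -0.1, -0.2]
ft_force: [0.3, -0.6, -0.9]
ft_force: [-0.2, 0.5, -1.3]
ft_force: [0.3, 0.1, -1.4]
ft_force: [0.1, 0.1, -0.7]
ft_force: [-0.6, 0.6, -0.7]
ft_force: [-0.4, 0.8, -1.8]
position: [0.5765, 0.0618, 0.1242]
ft_force: [0.5, 0.2, 0.2]
ft_force: [1.0, 0.1, 0.4]
ft_force: [1.1, 0.1, 0.0]
ft_force: [0.7, 0.5, -0.2]
ft_force: [1.0, 0.3, 0.1]
ft_force: [0.6, 0.0, 0.5]
ft_force: [0.4, 0.7, 0.2]
position: [0.5765, 0.0618, 0.1221]
ft_force: [1.3, 0.3, 1.2]
ft_force: [1.2, -0.6, 1.4]
ft_force: [0.9, -0.4, 1.5]
ft_force: [1.3, -0.6, 0.7]
ft_force: [1.7, 0.2, 0.8]
ft_force: [0.6, -0.2, 1.5]
ft_force: [1.0, -0.1, 0.2]
```

```bash
python3 -m crank '[[[0,0,1,0,1],[0,0,0,0,1],[0,0,0,0,1]]]' | grep -E 'pos'; for k in $(seq 20); do python3 -m crank '[[[0,0,0,0,1]]]' | grep ft; done | tr -d '[],' | awk '{x+=$2;y+=$3;z+=$4}END{print x/NR,y/NR,z/NR}'; python3 tilt.py t10 | head -2
python3 - <<'E'
from h import *
g=load("t10");i=g["pixels"].astype(int)
x,y=blob((i[...,0]>150)&(i[...,1]<60)&(i[...,2]<60),(315,294),9);print(len(x),x.mean(),y.mean())
x,y=blob(yellow(g),(311,302),45);q=np.array([onz(g,a,b,0)[:2] for a,b in zip(x,y)],np.float32);print(q.mean(0))
E
```

```text
position: [0.5763, 0.0618, 0.121]
1.14 -0.125 1.085
[0.5763 0.0618 0.1211] [1.5 0.3 1.3] 0.2748739304425317
copper 1426 -8.045932678821877 (np.float64(57.5), np.float64(108.5))
4 316.25 295.25
[0.5746053  0.05616622]
```

```bash
python3 -m crank '[[[0,0,0.6,0,1],[0,0,0,0,1],[0,0,0,0,1],[0,0,0,0,1]]]'; for k in $(seq 12); do python3 -m crank '[[[0,0,0,0,1]]]' | grep ft; done | tr -d '[],' | awk '{x+=$2;y+=$3;z+=$4}END{print x/NR,y/NR,z/NR}'; python3 -c "
from bench import job
print(job.close_job())"
```

```text
time: 23.3
position: [0.5763, 0.0618, 0.1205]
tool_rot: [0.323, 3.125, 0.0]
ft_force: [1.4, -1.0, 0.5]
grip_width: 0.274
grip_force: 35.0
1.25833 -0.0333333 1.14167
the job is handed in; nothing more can be done
None
```

I handed the job in at about 24 s: the tin is inside the ring, and the gripper holds the probe upright on the red dot with the tip pressed in about 5.5–6 mm, judging by the force and height readings.

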